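Check the cushion depth of a centrifuge tube well

TASK

Check how deep the cushion sits in the steel tube well: lift the gauge rod out of its blue stand, push it down into the well, through the snug seal, until it bottoms firmly on the cushion, and leave it standing there. Then raise the yellow pointer beside the well until its tip is level with the middle of the red ring on the rod, and let go of it so that it keeps the reading. Keep the rod upright throughout and leave the jar, the dish and the tube rack where they are.

Things in the scene. Friction and masses are not known exactly. Their poses are not given: they have to be found in the camera images.
- rod_center (a point): Gauge rod (loose, about 90 g, 138 mm tall), half-way up its axis; its z axis runs up the rod. Steel shaft 14 mm in diameter and 110 mm long with a short taper at the foot, topped by a black cylindrical knob 20 mm in diameter and 28 mm tall. It starts upright in the stand.
- rod_knob (a point): Centre of the rod's black knob, 124 mm above the rod's tip and 14 mm below the rod's top: the place to grip it, from above.
- rod_ring (a point): Middle of the red ring painted round the rod, 8 mm tall, 88 mm above the rod's tip and 22 mm below the knob's underside.
- rod_tip (a point): Centre of the rod's flat lower end (9 mm across, widening to 14 mm over 5 mm).
- stand: Blue plastic stand, 70 x 70 x 40 mm, fixed; origin at the centre of its underside. The rod stands 30 mm deep in its central hole, 15 mm in diameter, so lift it straight up.
- well_mouth (a point): Centre of the mouth of the blind well, at the top (80 mm above the bench) of an aluminium block 56 x 56 x 80 mm. Bore 16 mm in diameter with a 3 mm chamfer. z points up; y is level and points from the pointer's pillar to the well: the pillar's axis lies 100 mm from the well along -y.
- fixture: The whole fixture: steel plate 90 x 210 x 8 mm, fixed to the bench, with the well block and the pointer's pillar on it; origin under the plate's centre, y from pillar to well. In the bore, 9 to 15 mm below the mouth, two sprung rubber lips grip the rod: sliding it down takes 3 to 8 N, and it stays where it is left, so it does not drop to the bottom by itself.
- cushion_top (a point): Top face of the black rubber cushion at the bottom of the well, on which the rod bottoms. It lies 38 to 65 mm below the mouth, differently each time, and does not give way; when the rod bottoms the resistance rises sharply above that of the seal (15 N is firm enough).
- pointer (a joint): Height of the pointer slide in m: 0 at its lowest, 0.06 at its highest, growing upward. At 0 the tip stands 86 mm above the bench. Friction of about 2.5 N holds it wherever it is left. It starts below the reading.
- pointer_knob (a point): Centre of the black cylindrical knob on top of the pointer slide, 24 mm in diameter, 30 mm tall, on the pillar's axis, 21 mm above the level of the tip: grip it from above and raise it. Fingers that close along the fixture's x axis, across the arm, clear the arm below the knob. The pillar below is 32 mm in diameter and ends 80 mm above the bench.
- pointer_tip (a point): End of the yellow pointer arm, at mid-thickness. The arm is 4 mm thick and 8 mm wide (4 mm near the tip), reaches 72 mm from the pillar's axis toward the well and ends 28 mm short of the well's axis. It moves up and down with the pointer slide.
- jar: Bystander: amber jar with a white cap, 56 mm in diameter, 70 mm tall, origin at the centre of its underside.
- dish: Bystander: round steel dish, 100 mm in diameter, 30 mm tall, origin at the centre of its underside.
- tube_rack: Bystander: white rack with empty capped tubes, 60 x 160 mm, 95 mm tall, origin at the centre of its underside.
Things that resemble listed ones, but are neither listed nor needed, are in the scene too. Of the things like the part that bears rod_center, leave any that is pink; of the rest the smaller one is meant.

How it is judged:
By the outcome, as a careful person would: the job done as asked, in the order asked, and still so for the second after the job is handed in, with the robot touching nothing.
It also fails if it takes over 58 s, if anything falls off the work surface, if the arm or the gripper's body presses on something with over 40 N, if the wrist force passes 120 N, or if a joint passes its speed limit or range.

ROBOT

A 6-joint arm with a two-finger parallel gripper is mounted at the origin on the work surface. World frame = base frame: x ahead of the robot, y to its left, z up, the work surface at z = 0. Lengths are in m, angles in rad, forces in N, time in s.
With the tool pointing down it reaches from about 0.375 to 0.975 m from the base axis. Payload 3.8 kg.
Tool frame: the origin (TCP) lies between the finger pads; the fingertips stand 17 mm ahead of it and the grasp point (between the pads) lies 2 mm behind it; y points along the fingers, z is the direction in which the jaws open and shut, and the axes are right-handed (so a half turn about y gives the same grasp; the last joint's range is limited). The gripper opens to 85 mm and grips with 20 to 120 N. Pads are 22 mm wide; open, the fingers measure 114 mm over their backs; the gripper's body (76 mm by 85 mm) begins 54 mm behind the grasp point. The pads swing forward as they close: fully open they stand 13 mm farther back than shut.
Start: joints at [1.16, 0.264, 1.604, -0, 1.274, -0.037], TCP at [0.246, 0.628, 0.248] pointing down, gripper open.
Joint ranges: [-2.63, 2.63], [-0.94, 2.18], [0.31, 2.57], [-1.31, 4.45], [0, 2.66], [-2.55, 2.55]. Speed limits (rad/s): [2.57, 2.57, 3.14, 3.14, 3.14, 3.14].

INTERFACE

Orientations are given as a rotation vector (axis times angle).
In Python, from workcell import bot, eyes, nets gives the robot as it stands. The module is installed in compiled form; this text tells all that it offers.
- The arm moves only by the tool jog_arm, never from a script. Its arguments are lists of equal length, an entry for each row: "turn": the turn, a rotation vector about the tool's x, y, z in rad, a list of three; "slide": the shift along the tool's x, y, z in mm, a list of three; "grip": the opening in per cent of the stroke, from 0 (shut) to 100 (fully open). A call has 1 to 5 rows; each row shifts and turns the commanded pose from where the row before left it, along the tool's axes as they then stand; what a row does not reach is not made up. A row lasts 1/10 s, in which the tool goes at most 50 mm and 8.59 degrees, less where a joint would pass 70% of its speed; a pose out of reach is approached as far as the arm can. A call with a gripper value outside its range is refused whole. The fingers move at their own pace and stop on an object; "newtons" is the grip in N (left out, the last holds). Time passes only in rows, so rows that do not move let the fingers close. It gives the time, the measured TCP pose, the force and the opening at its end, in the units of the state.
- bot.read_state(): the state, without advancing time (a new reading comes with each control period).
- eyes.read_camera(name): name is "side" or "top" or "wrist"; returns a dict with "img" (480x640x3 uint8, red, green, blue), "depth" (480x640 float32, m along the optical axis (not along the pixel's ray), 0 where there is no reading), "intrinsics" (3x3 intrinsics, pixels), "distortion" ([k1, k2, p1, p2, k3] as OpenCV has them; the pictures are not rectified), "position" and "rotation" of the camera in the world. Camera axes: x right, y down, z forward; pixel columns grow to the right and rows downward; lengths in m; the calibration is good to about 2 mm. A picture is of the moment at which its call begins.
- bot.finish_job(): hands the job in, once; it reports no verdict.
Trained networks look in a picture, given as the dict that the camera call returned (one of the last four; its "shot" number tells which), for a name from the list of things; names that differ only in an ending like _2 or _b are one class to them, and where a whole thing is asked for, a point or a joint stands for the part that bears it (a point fixed in the world has none). Each returns a list of dicts, best first, with "conf" (0 to 1); they miss things now and then, are a little off and sometimes report something else, mostly with a low value. They report only what shows in the picture. A call takes as long as a camera call. They do not tell look-alikes from the thing itself.
- nets.search_frame(thing, picture): "xyz" ([x, y, z] in m, in the coordinates of the camera as it stood for that picture, good to about 4 mm: the middle of the surface that is visible of it).
The state is a dict: "time": time; "q": joint angles; "joint_vel": joint speeds; "joint_torque": joint torques, N m; "tool_pos": TCP position; "tcp_rot": TCP orientation; "wrist_force": force on the tool from outside, world axes, zero at the start; "torque": the same for the moment, N m; "width": opening from 0.0 (shut) to 1.0 (fully open).
Only numpy, scipy, OpenCV 4.12 (cv2) and the standard library are available. Lean on these libraries where they do the work, as an engineer would, in place of code of your own. Each camera call takes 0.05 s, during which the arm holds its last target.

## Working session

There is one attempt and no reset: what is moved stays moved. The work goes in short steps, Python scripts to look and compute and a tool call to move; the robot and the scene stay as the last step left them, time stands still between calls to the robot, and variables do not carry over. Pictures are saved under pics/ and viewed, and the job is handed in when it is done.

Besides the shell and the picture viewer there is one more tool, called after ">>>" by a JSON object that holds its "method" and its "body". jog_arm: Moves the arm, as the interface text tells. Its arguments: {"type":"object","properties":{"turn":{"type":"array"},"slide":{"type":"array"},"grip":{"type":"array"},"newtons":{"type":"number"}},"required":["turn","slide","grip"]}

```bash
mkdir -p pics; cat > h.py <<'E'
import numpy as np, cv2
from workcell import bot, eyes, nets
from scipy.spatial.transform import Rotation as R
def shot(name, fn=None):
    p=eyes.read_camera(name)
    if fn: cv2.imwrite('pics/'+fn, p['img'][:,:,::-1])
    return p
def rotm(p):
    r=np.array(p['rotation'],float)
    return r if r.shape==(3,3) else R.from_rotvec(r).as_matrix()
def w(p,xyz): return rotm(p)@np.array(xyz)+np.array(p['position'])
def proj(p,X):
    Xc=rotm(p).T@(np.array(X)-np.array(p['position']))
    return cv2.projectPoints(Xc.reshape(1,1,3),np.zeros(3),np.zeros(3),np.array(p['intrinsics']),np.array(p['distortion']))[0].ravel()
def ray(p,u,v):
    n=cv2.undistortPoints(np.array([[[u,v]]],float),np.array(p['intrinsics']),np.array(p['distortion'])).ravel()
    return np.array([n[0],n[1],1.])
def pix(p,u,v,d=None):
    if d is None: d=float(p['depth'][int(round(v)),int(round(u))])
    return w(p,ray(p,u,v)*d)
def pixz(p,u,v,z):
    r=rotm(p)@ray(p,u,v); o=np.array(p['position']); return o+r*(z-o[2])/r[2]
E
python3 - <<'E'
from h import *
np.set_printoptions(precision=4,suppress=True)
s=bot.read_state(); print(s)
for c in ['top','side']:
    p=shot(c,c+'0.png'); print(c,p['position'],p['rotation'],p['intrinsics'],p['distortion'])
    for t in ['rod_center','rod_knob','rod_ring','stand','well_mouth','fixture','pointer_knob','pointer_tip','pointer','jar','dish','tube_rack']:
        for d in nets.search_frame(t,p)[:4]:
            X=w(p,d['xyz']); print(t,round(d['conf'],2),X,proj(p,X).round(0))
E
```

```text
{'time': 0.0, 'q': array([ 1.1601,  0.2648,  1.6054, -0.    ,  1.2737, -0.0369]), 'joint_vel': array([ 0.0014, -0.0015,  0.0001,  0.001 , -0.0004, -0.0003]), 'joint_torque': array([  0.001 , -51.512 , -36.732 ,   0.0001,   0.0128,  -0.    ]), 'tool_pos': array([0.2462, 0.6277, 0.2469]), 'tcp_rot': array([-1.553 ,  0.2938, -0.293 ]), 'wrist_force': array([ 0.4092, -0.2589,  0.5288]), 'torque': array([ 0.0462,  0.005 , -0.0268]), 'width': 0.9996066225567163}
top [0.3559 0.0097 1.0413] [-2.1367  2.1398 -0.1506] [[466.9213   0.     324.5945]
 [  0.     466.9213 244.5606]
 [  0.       0.       1.    ]] [-0.0731  0.      0.      0.      0.    ]
rod_center 0.6 [0.3567 0.0497 0.1836] [308. 315.]
rod_center 0.47 [0.4396 0.1205 0.1446] [272. 272.]
rod_center 0.46 [0.4249 0.2113 0.1242] [227. 280.]
rod_center 0.24 [ 0.5417 -0.1997  0.0997] [431. 224.]
rod_knob 0.74 [0.3553 0.0586 0.1869] [302. 316.]
rod_knob 0.71 [0.4284 0.2153 0.1319] [225. 278.]
rod_knob 0.7 [0.4422 0.118  0.1453] [273. 270.]
rod_ring 0.69 [0.4313 0.2136 0.128 ] [226. 277.]
rod_ring 0.54 [0.3515 0.0512 0.191 ] [306. 318.]
rod
[... 1190 characters left out ...]
od_ring 0.69 [0.351  0.0483 0.1334] [251. 275.]
rod_ring 0.58 [0.4377 0.1175 0.1082] [262. 236.]
stand 0.65 [0.4359 0.1091 0.0378] [268. 261.]
stand 0.55 [ 0.5319 -0.1642  0.0049] [402. 318.]
well_mouth 0.58 [ 0.5309 -0.167   0.0109] [403. 318.]
well_mouth 0.3 [0.6098 0.1921 0.0459] [298. 195.]
fixture 0.77 [ 0.528  -0.1597  0.0077] [399. 317.]
pointer_knob 0.63 [ 0.5319 -0.2061  0.1026] [429. 304.]
pointer_tip 0.69 [ 0.5318 -0.2032  0.1047] [428. 302.]
pointer 0.95 [ 0.5374 -0.2017  0.107 ] [429. 299.]
jar 0.57 [0.6105 0.1965 0.0521] [297. 192.]
dish 0.61 [ 0.3578 -0.3238  0.0119] [420. 447.]
tube_rack 0.61 [0.6021 0.338  0.0578] [252. 165.]
tube_rack 0.54 [0.61   0.1954 0.0511] [297. 193.]
```

View pics/top0.png

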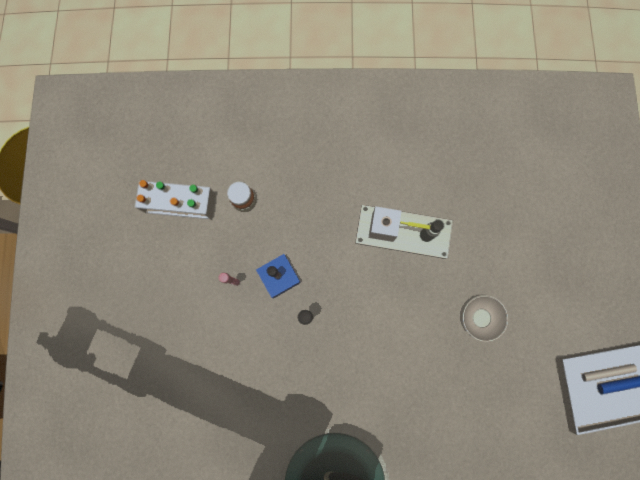

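View pics/side0.png

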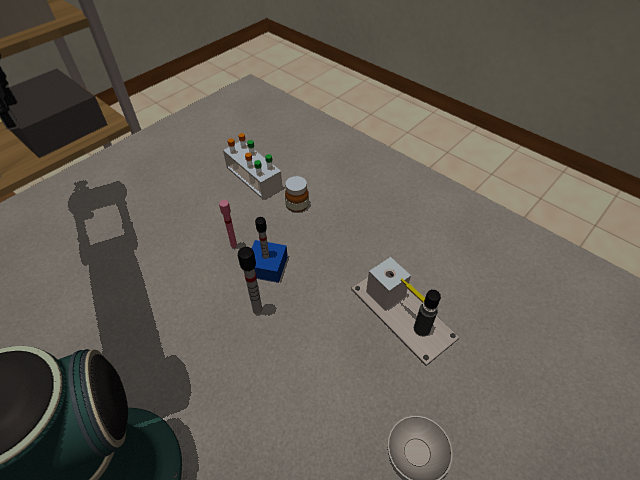

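The top view shows three rods: the one in the blue stand at about (272,270), a larger free-standing black one at (305,317), and a pink one at (225,278). The rod in the stand is the smaller non-pink one, so it's the target. The fixture is at (403,232), with the well at (386,222) and the pointer knob at (436,226). I'll zoom in to get accurate positions.

```bash
python3 - <<'E'
from h import *
p=shot('top'); q=shot('side'); 
np.savez('pics.npz',**{('t_'+k):np.array(v) for k,v in p.items()},**{('s_'+k):np.array(v) for k,v in q.items()})
def crop(p,x0,y0,x1,y1,s): return cv2.resize(p['img'][y0:y1,x0:x1,::-1],None,fx=s,fy=s,interpolation=cv2.INTER_NEAREST)
cv2.imwrite('pics/c1.png',crop(p,350,195,460,265,7))
cv2.imwrite('pics/c2.png',crop(p,245,245,325,335,6))
cv2.imwrite('pics/c3.png',crop(q,345,250,465,370,5))
cv2.imwrite('pics/c4.png',crop(q,215,195,315,320,5))
s=bot.read_state(); print(R.from_rotvec(s['tcp_rot']).as_matrix())
E
```

```text
[[ 9.30951775e-01 -3.08335130e-06  3.65142153e-01]
 [-3.65142153e-01 -4.33852293e-05  9.30951774e-01]
 [ 1.29713247e-05 -9.99999999e-01 -4.15154177e-05]]
```

View pics/c1.png

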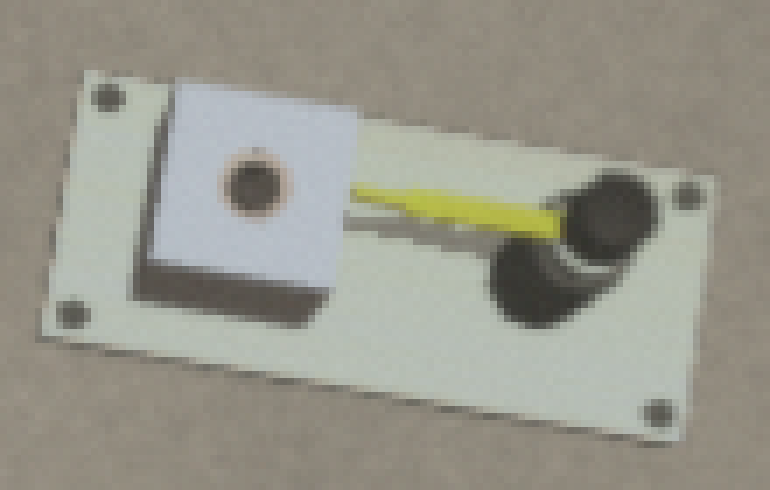

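View pics/c2.png

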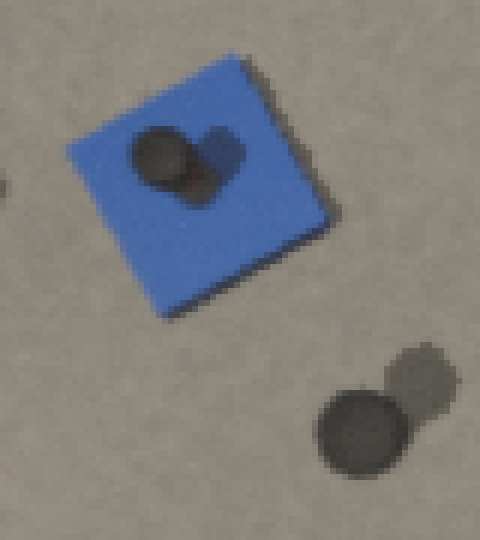

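View pics/c3.png

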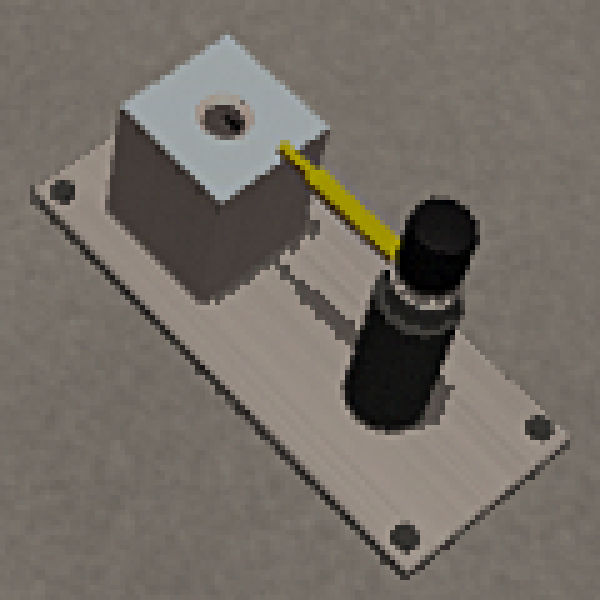

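View pics/c4.png

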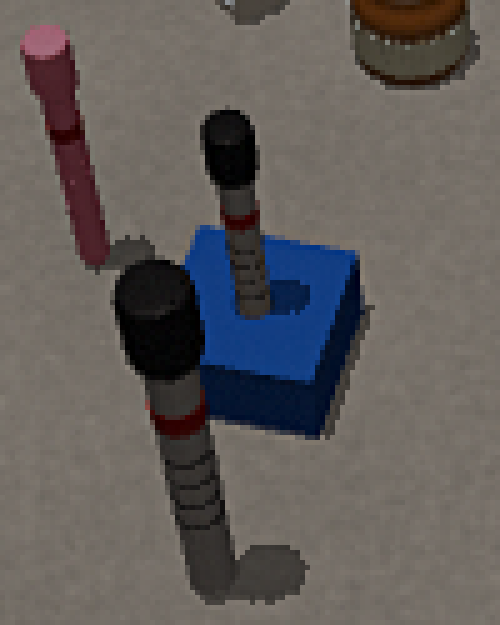

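Close-ups show the well mouth at top pixel ≈(386.1,221.2), the plate corners, and the rod knob top at ≈(271.2,270.3). I'll triangulate these from both cameras.

```bash
python3 - <<'E'
from h import *
np.set_printoptions(precision=4,suppress=True)
d=np.load('pics.npz')
T={k[2:]:d[k] for k in d.files if k[0]=='t'}; S={k[2:]:d[k] for k in d.files if k[0]=='s'}
def f(p,X,Y,sc,x0,y0,z,n): print(n,pixz(p,X/sc-.5+x0,Y/sc-.5+y0,z))
c1=lambda X,Y,z,n:f(T,X,Y,7,350,195,z,n)
c2=lambda X,Y,z,n:f(T,X,Y,6,245,245,z,n)
c3=lambda X,Y,z,n:f(S,X,Y,5,345,250,z,n)
c4=lambda X,Y,z,n:f(S,X,Y,5,215,195,z,n)
c1(256,187,.08,'well top'); c3(225,118,.08,'well side')
for z in(.122,.13,.14): c1(617,213,z,f'pknob top {z}'); c3(443,232,z,f'pknob side{z}')
for a in [(85,72),(717,178),(685,440),(42,338)]: c1(*a,.008,'plate')
for a in [(175,80),(358,107),(330,292),(150,262)]: c1(*a,.08,'block')
c2(160,155,.148,'rodtop top'); c4(228,125,.148,'rodtop side')
for a in [(235,55),(332,220),(165,318),(68,148)]: c2(*a,.04,'stand')
for a in [(200,228),(358,254),(312,380)]: c4(*a,.04,'stand side')
c2(361,432,.19,'big rod')
E
```

```text
well top [ 0.5513 -0.1095  0.08  ]
well side [ 0.5528 -0.1083  0.08  ]
pknob top 0.122 [ 0.535 -0.208  0.122]
pknob side0.122 [ 0.5368 -0.2061  0.122 ]
pknob top 0.13 [ 0.5335 -0.2061  0.13  ]
pknob side0.13 [ 0.5314 -0.2079  0.13  ]
pknob top 0.14 [ 0.5315 -0.2037  0.14  ]
pknob side0.14 [ 0.5246 -0.2101  0.14  ]
plate [ 0.6041 -0.0638  0.008 ]
plate [ 0.5687 -0.2679  0.008 ]
plate [ 0.4835 -0.254   0.008 ]
plate [ 0.5169 -0.0489  0.008 ]
block [ 0.5842 -0.0858  0.08  ]
block [ 0.5758 -0.1408  0.08  ]
block [ 0.5193 -0.131   0.08  ]
block [ 0.5285 -0.0774  0.08  ]
rodtop top [0.4418 0.1216 0.148 ]
rodtop side [0.4434 0.1226 0.148 ]
stand [0.4884 0.1086 0.04  ]
stand [0.4288 0.0731 0.04  ]
stand [0.3938 0.1325 0.04  ]
stand [0.4547 0.1684 0.04  ]
stand side [0.4547 0.1696 0.04  ]
stand side [0.4901 0.1096 0.04  ]
stand side [0.4315 0.0765 0.04  ]
big rod [0.354  0.0545 0.19  ]
```

>>> {"method": "jog_arm", "body": {"turn": [[0,0.137,0],[0,0.137,0],[0,0.137,0],[0,0.137,0],[0,0.137,0]], "slide": [[0,0,0],[0,0,0],[0,0,0],[0,0,0],[0,0,0]], "grip": [100,100,100,100,100]}}

```text
time: 1.9
tool_pos: [0.2465, 0.6284, 0.2483]
tcp_rot: [-1.407, 0.829, -0.829]
wrist_force: [1.0, 0.5, -0.3]
width: 1.002
```

>>> {"method": "jog_arm", "body": {"turn": [[0,0.137,0],[0,0.137,0],[0,0.137,0],[0,0.137,0],[0,0.137,0]], "slide": [[0,0,0],[0,0,0],[0,0,0],[0,0,0],[0,0,0]], "grip": [100,100,100,100,100]}}

```text
time: 2.4
tool_pos: [0.2465, 0.6284, 0.2483]
tcp_rot: [-1.119, 1.34, -1.34]
wrist_force: [0.7, -0.4, 1.0]
width: 1.0
```

>>> {"method": "jog_arm", "body": {"turn": [[0,0,0],[0,0,0],[0,0,0],[0,0,0],[0,0,0]], "slide": [[38,-5,23],[38,-5,23],[38,0,23],[38,0,23],[38,0,23]], "grip": [100,100,100,100,100]}}

```text
time: 2.9
tool_pos: [0.3274, 0.4199, 0.2585]
tcp_rot: [-1.122, 1.335, -1.335]
wrist_force: [0.7, 0.2, 0.3]
width: 0.999
```

>>> {"method": "jog_arm", "body": {"turn": [[0,0,0],[0,0,0],[0,0,0],[0,0,0],[0,0,0]], "slide": [[38,0,23],[38,0,23],[38,0,23],[38,0,23],[0,0,0]], "grip": [100,100,100,100,100]}}

```text
time: 3.4
tool_pos: [0.393, 0.2517, 0.2586]
tcp_rot: [-1.119, 1.338, -1.341]
wrist_force: [-1.2, -0.0, -0.0]
width: 1.0
```

```bash
python3 - <<'E'
from h import *
np.set_printoptions(precision=4,suppress=True)
s=bot.read_state(); M=R.from_rotvec(s['tcp_rot']).as_matrix(); print(M,s['tool_pos'],s['q'])
p=shot('wrist','w1.png'); print(p['position'],p['rotation'])
d=np.array([.442,.1215,0])-s['tool_pos']; print(M.T@d*1000)
for t in ['rod_knob','stand']:
    for r in nets.search_frame(t,p)[:4]: print(t,r['conf'],w(p,r['xyz']))
E
```

```text
[[-0.1776  0.0014  0.9841]
 [-0.9841 -0.0017 -0.1776]
 [ 0.0014 -1.      0.0016]] [0.393  0.2517 0.2586] [ 0.5178 -0.1459  2.0175 -0.0022  1.2696  0.697 ]
[0.4058 0.3265 0.3844] [ 2.8272 -0.2548 -0.0364]
[119.0783 258.8407  70.9439]
rod_knob 0.95 [0.4444 0.1283 0.129 ]
rod_knob 0.8 [0.3563 0.0607 0.0694]
rod_knob 0.64 [0.4301 0.2272 0.1247]
stand 0.63 [0.4332 0.1346 0.0405]
```

View pics/w1.png

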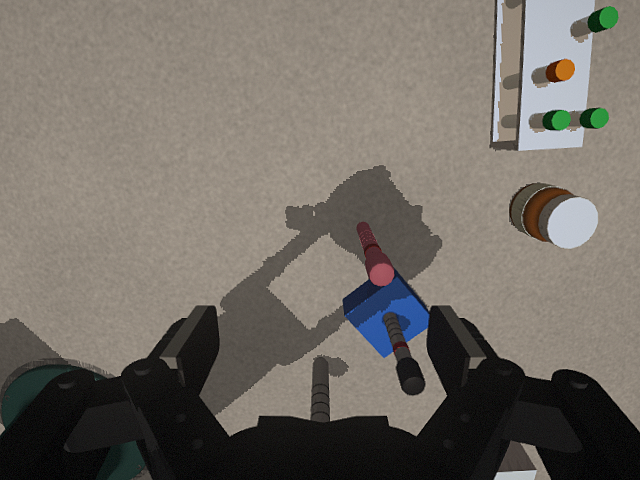

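The wrist view shows the target knob at (411,377), with the pink rod in front at (381,272). The fingers are clear of both at this height.

>>> {"method": "jog_arm", "body": {"turn": [[0,0,0],[0,0,0],[0,0,0],[0,0,0]], "slide": [[40,0,24],[40,0,24],[39,0,23],[0,0,0]], "grip": [100,100,100,100]}}

```text
time: 3.95
tool_pos: [0.4424, 0.1239, 0.2584]
tcp_rot: [-1.121, 1.336, -1.339]
wrist_force: [0.2, 0.5, -0.0]
width: 1.003
```

```bash
python3 - <<'E'
from h import *
np.set_printoptions(precision=4,suppress=True)
s=bot.read_state(); M=R.from_rotvec(s['tcp_rot']).as_matrix(); print(M,s['tool_pos'],s['q'])
p=shot('wrist','w2.png'); print(p['position'],p['rotation'])
d=np.array([.442,.1215,0])-s['tool_pos']; print(M.T@d*1000, proj(p,[.442,.1215,.148]), proj(p,[.442,.1215,.12]))
for t in ['rod_knob','stand']:
    for r in nets.search_frame(t,p)[:4]: print(t,r['conf'],w(p,r['xyz']))
E
```

```text
[[-0.1751  0.001   0.9846]
 [-0.9846 -0.0017 -0.1751]
 [ 0.0015 -1.      0.0012]] [0.4424 0.1239 0.2584] [ 0.2202 -0.1611  2.0307 -0.0019  1.2714  0.3968]
[0.4551 0.1987 0.3843] [ 2.8275 -0.2511 -0.0365]
[  2.0447 258.45    -0.2748] [323.1301 247.1237] [323.0282 235.5438]
rod_knob 0.79 [0.4308 0.2217 0.14  ]
rod_knob 0.74 [0.4463 0.1251 0.1482]
rod_knob 0.66 [0.3597 0.0598 0.1494]
stand 0.64 [0.4473 0.1324 0.0402]
stand 0.52 [0.4447 0.1252 0.1461]
```

View pics/w2.png

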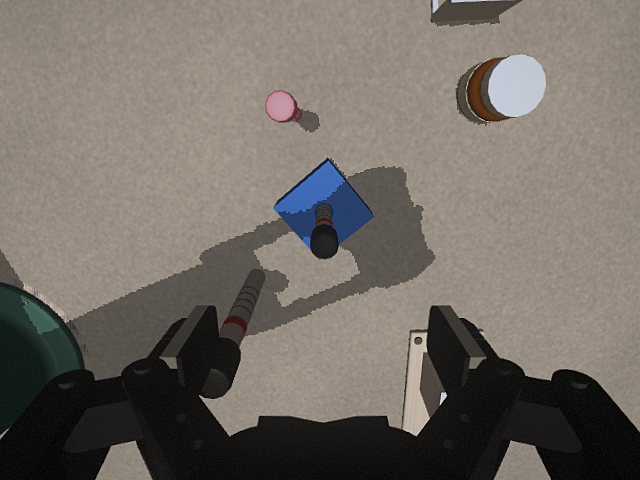

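The knob top sits at (324,246), against a prediction of (323,247). The larger rod is clear of the fingers, so I'm descending to grip.

>>> {"method": "jog_arm", "body": {"turn": [[0,0,0],[0,0,0],[0,0,0],[0,0,0],[0,0,0]], "slide": [[2,30,0],[0,30,0],[0,30,0],[0,36,0],[0,0,0]], "grip": [100,100,100,100,100], "newtons": 60}}

```text
time: 4.6
tool_pos: [0.4357, 0.1255, 0.1274]
tcp_rot: [-1.134, 1.34, -1.33]
wrist_force: [-0.7, 0.5, -0.4]
width: 0.998
```

>>> {"method": "jog_arm", "body": {"turn": [[0,0,0],[0,0,0],[0,0,0],[0,0,0],[0,0,0]], "slide": [[0,0,0],[0,0,0],[0,0,0],[0,0,0],[0,0,0]], "grip": [60,45,35,30,27], "newtons": 40}}

```text
time: 5.1
tool_pos: [0.4414, 0.1246, 0.1334]
tcp_rot: [-1.12, 1.334, -1.336]
wrist_force: [-0.2, -0.4, -0.5]
width: 0.267
```

```bash
python3 - <<'E'
from h import *
np.set_printoptions(precision=4,suppress=True)
s=bot.read_state(); print(s['tool_pos'],s['width'],s['wrist_force'])
p=shot('wrist','w3.png')
E
```

```text
[0.4414 0.1246 0.1334] 0.26707082109426905 [-0.1751 -0.4153 -0.4726]
```

View pics/w3.png

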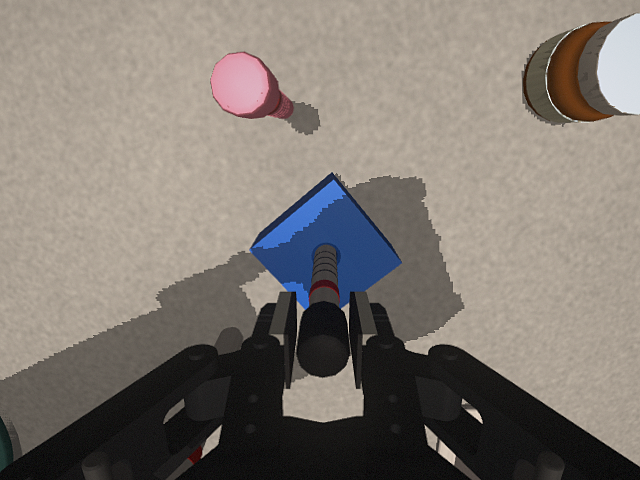

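The knob is centred between the pads (300–348 between 295 and 352). I'm shifting 3 mm along tool x and closing.

>>> {"method": "jog_arm", "body": {"turn": [[0,0,0],[0,0,0],[0,0,0],[0,0,0],[0,0,0]], "slide": [[3,1,0],[0,0,0],[0,0,0],[0,0,0],[0,0,0]], "grip": [27,24,20,15,10], "newtons": 60}}

```text
time: 5.65
tool_pos: [0.4406, 0.1214, 0.1315]
tcp_rot: [-1.122, 1.335, -1.336]
wrist_force: [2.0, -1.9, -0.1]
width: 0.217
```

>>> {"method": "jog_arm", "body": {"turn": [[0,0,0],[0,0,0]], "slide": [[0,0,0],[0,0,0]], "grip": [5,5], "newtons": 60}}

```text
time: 5.85
tool_pos: [0.4406, 0.1214, 0.1315]
tcp_rot: [-1.122, 1.335, -1.336]
wrist_force: [3.1, -1.0, 0.4]
width: 0.216
```

```bash
python3 - <<'E'
from h import *
np.set_printoptions(precision=4,suppress=True)
s=bot.read_state(); print(s['tool_pos'],s['width'],s['wrist_force'],s['torque'])
p=shot('wrist','w4.png')
E
```

```text
[0.4406 0.1214 0.1315] 0.21610136039873995 [ 3.1    -1.0292  0.3746] [-0.2595 -0.6144 -0.0002]
```

View pics/w4.png

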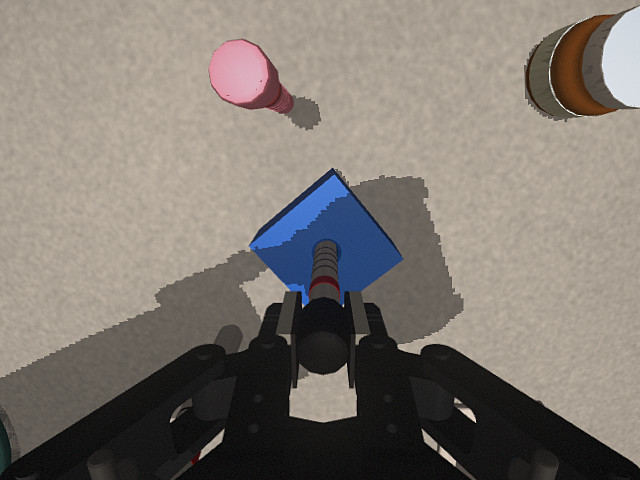

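Gripped at 18 mm width. The small lateral force says the rod is about 1 mm further along +z, so I'm relieving that and lifting.

>>> {"method": "jog_arm", "body": {"turn": [[0,0,0],[0,0,0],[0,0,0],[0,0,0],[0,0,0]], "slide": [[0,0,1],[0,-8,0],[0,-12,0],[0,-15,0],[0,-20,0]], "grip": [5,5,5,5,5], "newtons": 60}}

```text
time: 6.4
tool_pos: [0.4393, 0.1213, 0.1864]
tcp_rot: [-1.126, 1.339, -1.334]
wrist_force: [-0.0, 0.4, -0.9]
width: 0.215
```

>>> {"method": "jog_arm", "body": {"turn": [[0,0,0],[0,0,0],[0,0,0],[0,0,0]], "slide": [[0,-30,0],[0,-30,0],[0,-25,0],[0,0,0]], "grip": [5,5,5,5]}}

```text
time: 6.8
tool_pos: [0.4427, 0.122, 0.2762]
tcp_rot: [-1.116, 1.332, -1.336]
wrist_force: [1.1, -0.1, -1.2]
width: 0.215
```

```bash
python3 - <<'E'
from h import *
np.set_printoptions(precision=4,suppress=True)
s=bot.read_state(); M=R.from_rotvec(s['tcp_rot']).as_matrix(); print(M,s['tool_pos'],s['width'],s['wrist_force'],s['torque'])
d=np.array([.552,-.109,0])-s['tool_pos']; print(M.T@d*1000)
p=shot('side','s2.png');cv2.imwrite('pics/s2c.png',cv2.resize(p['img'][60:300,150:470,::-1],None,fx=2.5,fy=2.5))
E
```

```text
[[-0.1721  0.0064  0.9851]
 [-0.9851  0.0022 -0.1721]
 [-0.0033 -1.      0.006 ]] [0.4427 0.122  0.2762] 0.21484757791567305 [ 1.1253 -0.0627 -1.2187] [-0.0509 -0.0177 -0.0083]
[209.685  276.4334 145.7984]
```

View pics/s2c.png

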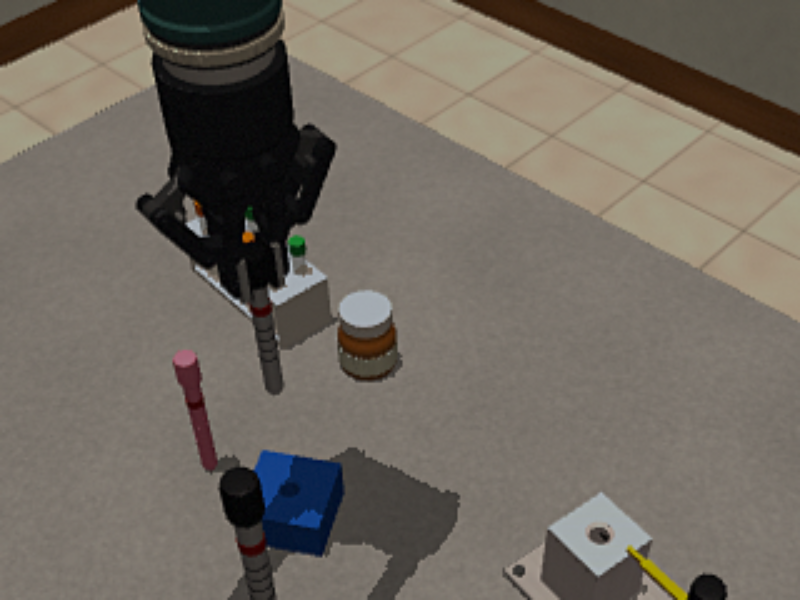

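The rod is clear of the stand, upright and held (tip at (275,390) in the crop). Moving over the well.

>>> {"method": "jog_arm", "body": {"turn": [[0,0,0],[0,0,0],[0,0,0],[0,0,0],[0,0,0]], "slide": [[20,0,14],[30,0,21],[35,0,24],[35,0,24],[35,0,24]], "grip": [5,5,5,5,5]}}

```text
time: 7.35
tool_pos: [0.5187, -0.0508, 0.2692]
tcp_rot: [-1.125, 1.339, -1.333]
wrist_force: [0.7, 1.7, -1.6]
width: 0.218
```

>>> {"method": "jog_arm", "body": {"turn": [[0,0,0],[0,0,0],[0,0,0],[0,0,0],[0,0,0]], "slide": [[30,0,21],[25,0,18],[0,0,0],[0,0,0],[0,0,0]], "grip": [5,5,5,5,5]}}

```text
time: 7.85
tool_pos: [0.5476, -0.1097, 0.2699]
tcp_rot: [-1.124, 1.338, -1.333]
wrist_force: [0.3, 0.1, -1.4]
width: 0.217
```

```bash
cat > look.py <<'E'
from h import *
import sys
np.set_printoptions(precision=4,suppress=True)
n=sys.argv[1]
s=bot.read_state(); M=R.from_rotvec(s['tcp_rot']).as_matrix(); print(M,s['time'],s['tool_pos'],s['width'],s['wrist_force'],s['torque'])
d=np.array([.552,-.109,0])-s['tool_pos']; print(M.T@d*1000)
p=shot('wrist',n+'w.png')
print('mouth in wrist',proj(p,[.552,-.109,.08]))
q=shot('side');cv2.imwrite('pics/'+n+'s.png',cv2.resize(q['img'][150:370,300:500,::-1],None,fx=2.7,fy=2.7,interpolation=cv2.INTER_CUBIC))
E
python3 look.py a
```

```text
[[-0.1718 -0.0029  0.9851]
 [-0.9851  0.0013 -0.1718]
 [-0.0008 -1.     -0.0031]] 7.85 [ 0.5476 -0.1097  0.2699] 0.2173819991704968 [ 0.3088  0.1022 -1.4002] [ 0.024  -0.016   0.0532]
[ -1.215  269.8943   5.0652]
mouth in wrist [328.4949 215.4939]
```

View pics/aw.png

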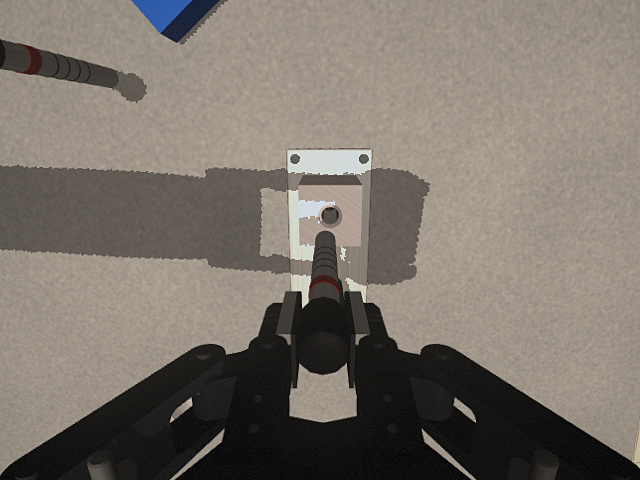

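View pics/as.png

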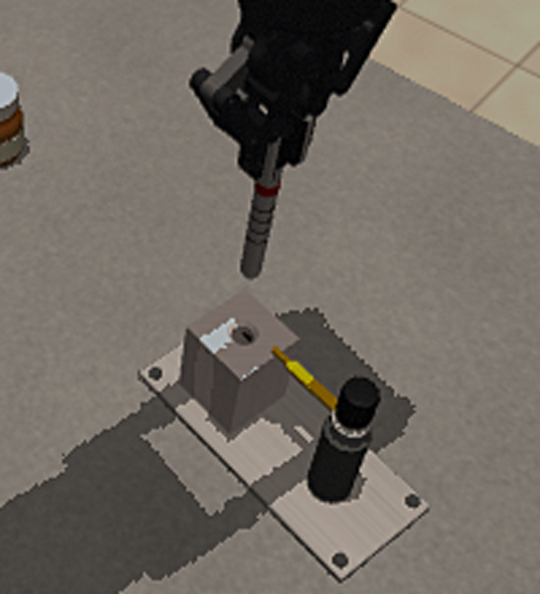

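The wrist view shows the mouth at (330,215), against a prediction of (328,215), and the rod tip near (325,236). I'll measure the offset between tip and mouth directly in this picture.

```bash
cat > look2.py <<'E'
from h import *
import sys
np.set_printoptions(precision=4,suppress=True)
n=sys.argv[1]
s=bot.read_state(); M=R.from_rotvec(s['tcp_rot']).as_matrix(); print(s['time'],s['tool_pos'],s['width'],s['wrist_force'])
p=shot('wrist')
cv2.imwrite('pics/'+n+'c.png',cv2.resize(p['img'][180:300,260:400,::-1],None,fx=5,fy=5,interpolation=cv2.INTER_NEAREST))
for u,v in [(330,215)]: print('mouth',pixz(p,u,v,.08))
t=s['tool_pos']
for k in (0.,.036,.122):
  X=t-np.array([0,0,k]); print(k,proj(p,X))
X=t+M@np.array([0,.122,0]); print(X,proj(p,X))
E
python3 look2.py b
```

```text
7.95 [ 0.548  -0.1095  0.2707] 0.21451638637504333 [-0.4252 -0.3298 -1.5025]
mouth [ 0.5541 -0.1089  0.08  ]
0.0 [323.7902 329.1355]
0.036 [323.6523 290.3886]
0.122 [323.4679 239.1322]
[ 0.5478 -0.1094  0.1487] [323.2294 239.0598]
```

View pics/bc.png

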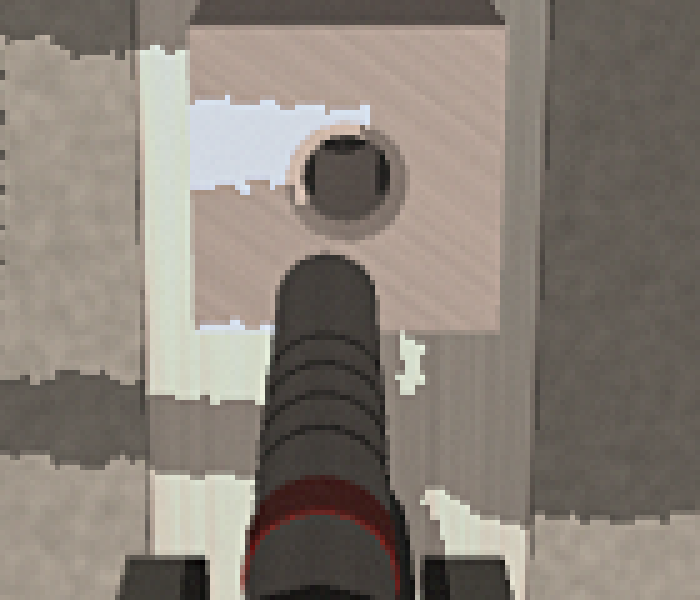

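>>> {"method": "jog_arm", "body": {"turn": [[0,0,0],[0,0,0],[0,0,0],[0,0,0],[0,0,0]], "slide": [[-1,15,3.5],[0,20,0],[0,20,0],[0,0,0],[0,0,0]], "grip": [5,5,5,5,5]}}

```text
time: 8.5
tool_pos: [0.5519, -0.1098, 0.2154]
tcp_rot: [-1.124, 1.337, -1.334]
wrist_force: [-0.4, -0.1, 0.2]
width: 0.217
```

```bash
cat >> look2.py <<'E'
print('mouth pred',proj(p,[.5525,-.109,.08]))
fy=-M[:,0]; 
for r,k in ((.0045,.122),(.007,.117)): print('far edge',proj(p,t+M@np.array([-r,k,0])))
print('ring',proj(p,t+M@np.array([-.007,.034,0])))
print('rot',M)
d=np.array([.5525,-.109,0])-s['tool_pos']; print(M.T@d*1000)
p=shot('side');cv2.imwrite('pics/'+n+'s.png',cv2.resize(p['img'][170:340,320:480,::-1],None,fx=3.5,fy=3.5,interpolation=cv2.INTER_CUBIC))
p=shot('top');cv2.imwrite('pics/'+n+'t.png',cv2.resize(p['img'][170:270,330:480,::-1],None,fx=5,fy=5,interpolation=cv2.INTER_CUBIC))
E
python3 look2.py c
```

```text
8.5 [ 0.5519 -0.1098  0.2154] 0.21733494633057843 [-0.4046 -0.0784  0.1775]
mouth [ 0.5591 -0.0963  0.08  ]
0.0 [323.7389 329.1641]
0.036 [323.6385 290.3947]
0.122 [323.5037 239.106 ]
[ 0.5517 -0.1097  0.0934] [323.2011 239.083 ]
mouth pred [324.118  232.7585]
far edge [323.1983 233.0354]
far edge [323.2091 231.5657]
ring [323.5162 278.8086]
rot [[-0.1716 -0.0017  0.9852]
 [-0.9852  0.0004 -0.1716]
 [-0.0001 -1.     -0.0018]]
[ -0.8487 215.4305   0.8536]
```

View pics/cc.png

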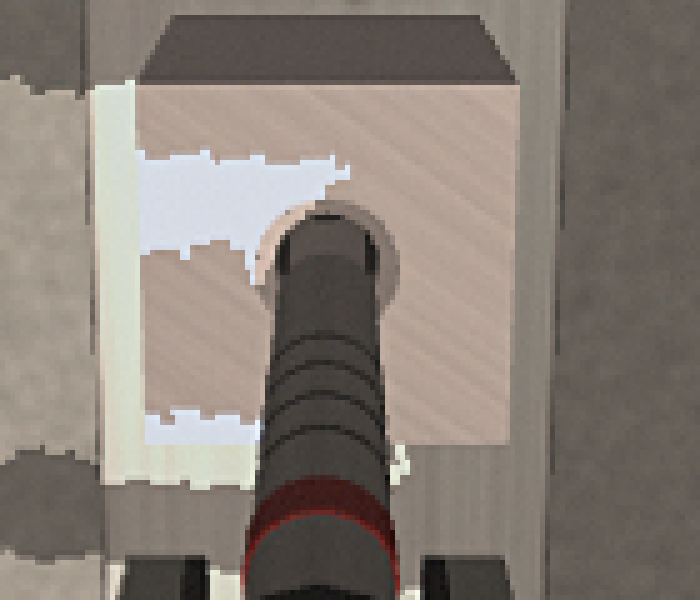

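View pics/cs.png

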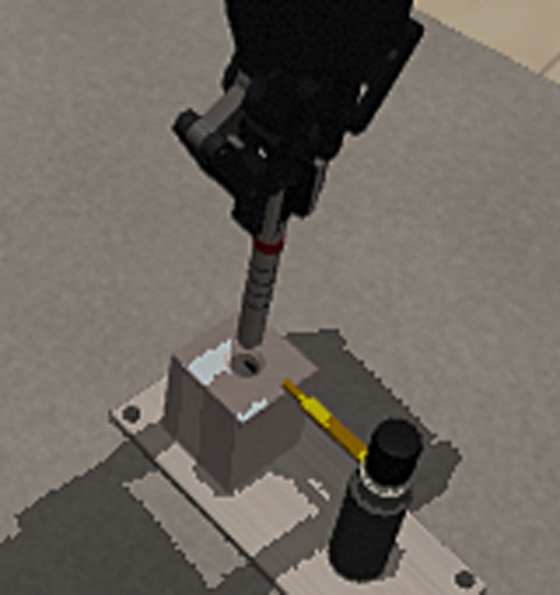

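```bash
python3 - <<'E'
from h import *
np.set_printoptions(precision=4,suppress=True)
p=shot('wrist'); s=bot.read_state(); M=R.from_rotvec(s['tcp_rot']).as_matrix()
a=pixz(p,324.9,238,.0934); b=pixz(p,324.9,233.9,.08); print(a,b,M.T@(b-a)*1000)
E
```

```text
[ 0.5548 -0.1105  0.0934] [ 0.5547 -0.1113  0.08  ] [ 0.804  13.4004  0.0817]
```

Tip and mouth agree within 1 mm in the same image, well inside the chamfer. Lowering gently into the bore.

>>> {"method": "jog_arm", "body": {"turn": [[0,0,0],[0,0,0],[0,0,0],[0,0,0],[0,0,0]], "slide": [[0,6,0],[0,6,0],[0,5,0],[0,0,0],[0,0,0]], "grip": [5,5,5,5,5], "newtons": 80}}

```text
time: 9.2
tool_pos: [0.5521, -0.1103, 0.1988]
tcp_rot: [-1.123, 1.336, -1.335]
wrist_force: [0.6, -0.0, -0.2]
width: 0.213
```

>>> {"method": "jog_arm", "body": {"turn": [[0,0,0],[0,0,0],[0,0,0],[0,0,0]], "slide": [[0,4,0],[0,4,0],[0,0,0],[0,0,0]], "grip": [5,5,5,5]}}

```text
time: 9.6
tool_pos: [0.5522, -0.1103, 0.191]
tcp_rot: [-1.123, 1.336, -1.335]
wrist_force: [0.1, -0.3, -1.3]
width: 0.21
```

>>> {"method": "jog_arm", "body": {"turn": [[0,0,0],[0,0,0],[0,0,0],[0,0,0],[0,0,0]], "slide": [[0,3,0],[0,3,0],[0,3,0],[0,3,0],[0,3,0]], "grip": [5,5,5,5,5]}}

```text
time: 10.1
tool_pos: [0.5527, -0.1104, 0.1766]
tcp_rot: [-1.122, 1.335, -1.336]
wrist_force: [-1.1, 1.4, 4.5]
width: 0.21
```

>>> {"method": "jog_arm", "body": {"turn": [[0,0,0],[0,0,0],[0,0,0],[0,0,0]], "slide": [[0,3,0],[0,3,0],[0,0,0],[0,0,0]], "grip": [5,5,5,5]}}

```text
time: 10.5
tool_pos: [0.5518, -0.1102, 0.169]
tcp_rot: [-1.123, 1.337, -1.335]
wrist_force: [-0.1, 0.7, -2.7]
width: 0.215
```

```bash
python3 look2.py d
```

```text
10.5 [ 0.5518 -0.1102  0.169 ] 0.21454317669750142 [-0.1267  0.6517 -2.7031]
mouth [ 0.5601 -0.0858  0.08  ]
0.0 [323.7867 329.1643]
0.036 [323.6594 290.3926]
0.122 [323.489  239.0995]
[ 0.5516 -0.1101  0.047 ] [323.2296 239.0871]
mouth pred [324.3041 252.5348]
far edge [323.227  233.0397]
far edge [323.2385 231.5701]
ring [323.5568 278.8113]
rot [[-0.1721 -0.0015  0.9851]
 [-0.9851  0.0003 -0.1721]
 [-0.0001 -1.     -0.0015]]
[ -1.254  168.9674   0.7364]
```

View pics/dc.png

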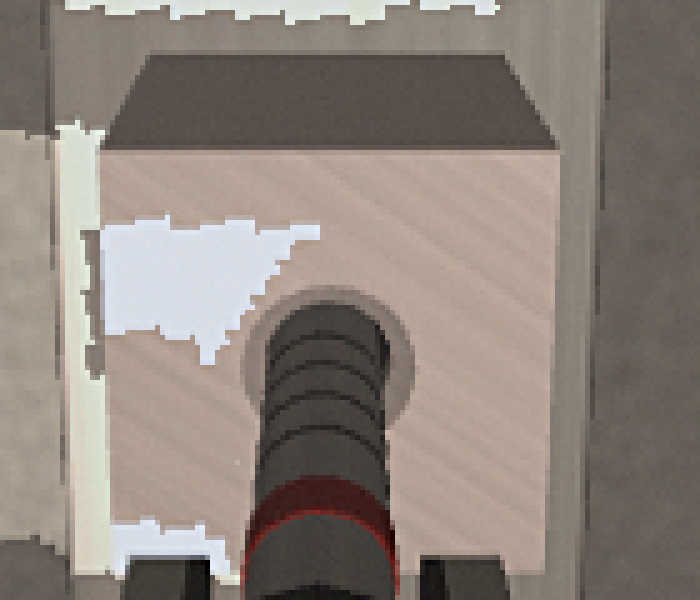

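View pics/ds.png

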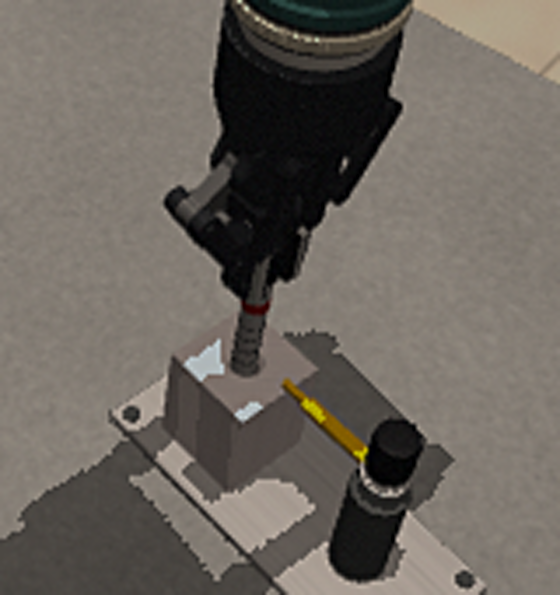

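The rod is entering the bore cleanly and hasn't slipped in the grip; the tip is about 33 mm down. I'm feeling for the cushion in small steps.

>>> {"method": "jog_arm", "body": {"turn": [[0,0,0],[0,0,0],[0,0,0]], "slide": [[0,2,0],[0,2,0],[0,1,0]], "grip": [5,5,5]}}

```text
time: 10.95
tool_pos: [0.5527, -0.1104, 0.1659]
tcp_rot: [-1.122, 1.335, -1.336]
wrist_force: [-0.9, 1.3, 3.3]
width: 0.212
```

>>> {"method": "jog_arm", "body": {"turn": [[0,0,0],[0,0,0]], "slide": [[0,2,0],[0,2,0]], "grip": [5,5]}}

```text
time: 11.15
tool_pos: [0.5527, -0.1104, 0.1617]
tcp_rot: [-1.122, 1.335, -1.336]
wrist_force: [-0.9, -0.1, 4.4]
width: 0.207
```

>>> {"method": "jog_arm", "body": {"turn": [[0,0,0],[0,0,0]], "slide": [[0,2,0],[0,2,0]], "grip": [5,5]}}

```text
time: 11.35
tool_pos: [0.5527, -0.1104, 0.1574]
tcp_rot: [-1.122, 1.335, -1.336]
wrist_force: [-1.2, 0.3, 3.5]
width: 0.204
```

>>> {"method": "jog_arm", "body": {"turn": [[0,0,0],[0,0,0]], "slide": [[0,2,0],[0,2,0]], "grip": [5,5]}}

```text
time: 11.55
tool_pos: [0.5527, -0.1103, 0.1532]
tcp_rot: [-1.122, 1.335, -1.336]
wrist_force: [0.1, 0.2, 3.8]
width: 0.212
```

>>> {"method": "jog_arm", "body": {"turn": [[0,0,0],[0,0,0]], "slide": [[0,2,0],[0,2,0]], "grip": [5,5]}}

```text
time: 11.75
tool_pos: [0.5526, -0.1103, 0.1492]
tcp_rot: [-1.122, 1.335, -1.336]
wrist_force: [-0.7, -0.4, 3.5]
width: 0.207
```

>>> {"method": "jog_arm", "body": {"turn": [[0,0,0],[0,0,0]], "slide": [[0,2,0],[0,2,0]], "grip": [5,5]}}

```text
time: 11.95
tool_pos: [0.5525, -0.1103, 0.1452]
tcp_rot: [-1.122, 1.335, -1.336]
wrist_force: [-0.1, -0.1, 4.0]
width: 0.21
```

>>> {"method": "jog_arm", "body": {"turn": [[0,0,0],[0,0,0]], "slide": [[0,2,0],[0,1,0]], "grip": [5,5]}}

```text
time: 12.15
tool_pos: [0.5531, -0.1105, 0.1441]
tcp_rot: [-1.122, 1.334, -1.336]
wrist_force: [-3.4, 1.6, 17.0]
width: 0.214
```

>>> {"method": "jog_arm", "body": {"turn": [[0,0,0],[0,0,0]], "slide": [[0,2,0],[0,1,0]], "grip": [5,5]}}

```text
time: 12.35
tool_pos: [0.5538, -0.1107, 0.1439]
tcp_rot: [-1.121, 1.333, -1.337]
wrist_force: [-6.6, 1.7, 30.3]
width: 0.214
```

It bottomed firmly: z stopped at 0.144 while force rose to 17 N and then 30 N. I'm relieving most of the load, then checking before release.

>>> {"method": "jog_arm", "body": {"turn": [[0,0,0],[0,0,0],[0,0,0]], "slide": [[0,-2,0],[0,-1,0],[0,0,0]], "grip": [5,5,5]}}

```text
time: 12.65
tool_pos: [0.553, -0.1105, 0.1442]
tcp_rot: [-1.121, 1.334, -1.336]
wrist_force: [-2.9, 0.8, 12.3]
width: 0.207
```

```bash
python3 look2.py e
```

```text
12.65 [ 0.553  -0.1105  0.1442] 0.2065672289780575 [-2.9392  0.7697 12.3377]
mouth [ 0.562  -0.0804  0.08  ]
0.0 [323.752  329.1237]
0.036 [323.4046 290.3403]
0.122 [322.9443 239.0302]
[ 0.5532 -0.1105  0.0222] [323.2108 239.0578]
mouth pred [321.8829 266.7748]
far edge [323.2081 233.0102]
far edge [323.2192 231.5402]
ring [323.5283 278.7748]
rot [[-0.1721  0.0015  0.9851]
 [-0.9851 -0.0004 -0.1721]
 [ 0.0002 -1.      0.0016]]
[ -1.3785 144.1561  -0.9726]
```

View pics/ec.png

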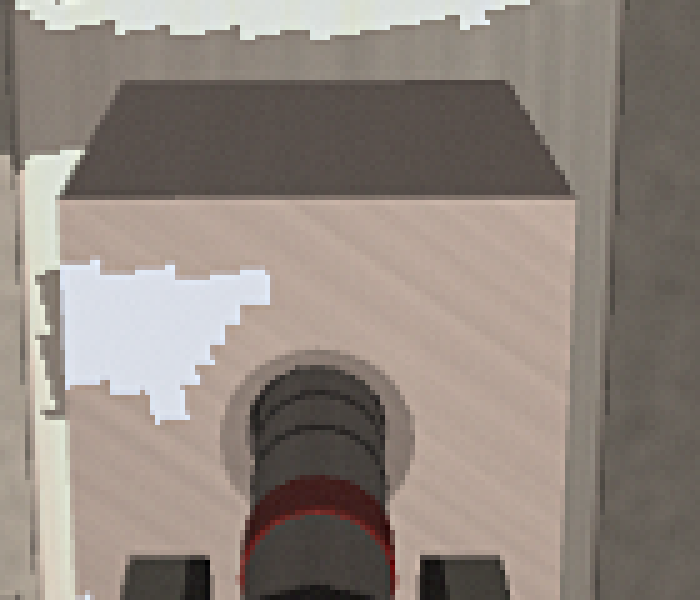

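No slip: the ring is unchanged relative to the gripper. The estimated ring height is about 0.111 m. Releasing and retreating upward.

>>> {"method": "jog_arm", "body": {"turn": [[0,0,0],[0,0,0],[0,0,0],[0,0,0],[0,0,0]], "slide": [[0,-1,0],[0,0,0],[0,0,0],[0,0,0],[0,0,0]], "grip": [15,25,35,45,45]}}

```text
time: 13.3
tool_pos: [0.5519, -0.1102, 0.1425]
tcp_rot: [-1.123, 1.337, -1.335]
wrist_force: [-0.2, 0.1, -0.5]
width: 0.45
```

>>> {"method": "jog_arm", "body": {"turn": [[0,0,0],[0,0,0],[0,0,0],[0,0,0],[0,0,0]], "slide": [[0,-10,0],[0,-30,0],[0,-40,0],[0,-40,0],[0,0,0]], "grip": [50,50,60,60,60]}}

```text
time: 13.8
tool_pos: [0.5564, -0.1113, 0.2717]
tcp_rot: [-1.114, 1.324, -1.343]
wrist_force: [1.2, -0.0, 0.3]
width: 0.6
```

```bash
python3 look2.py f; python3 - <<'E'
from h import *
np.set_printoptions(precision=4,suppress=True)
p=shot('wrist','fw.png'); q=shot('side','fs0.png')
print('wr',rotm(p),p['position'])
for n,pp in (('w',p),('s',q)):
  for t in ['rod_ring','rod_knob','pointer_knob','pointer_tip']:
    for r in nets.search_frame(t,pp)[:3]: X=w(pp,r['xyz']); print(n,t,r['conf'],X,proj(pp,X))
E
```

```text
13.8 [ 0.5564 -0.1113  0.2717] 0.6001369267106168 [ 1.1596 -0.0127  0.3329]
mouth [ 0.5652 -0.1117  0.08  ]
0.0 [323.7885 329.1437]
0.036 [322.5621 290.3093]
0.122 [320.9427 238.9241]
[ 0.558  -0.1117  0.1497] [323.2399 239.0656]
mouth pred [315.5276 214.584 ]
far edge [323.2374 233.0181]
far edge [323.2487 231.5483]
ring [323.5622 278.79  ]
rot [[-0.1721  0.0131  0.985 ]
 [-0.9851 -0.0032 -0.1721]
 [ 0.0009 -0.9999  0.0135]]
[ -1.8076 271.6155  -7.8753]
wr [[ 0.9849 -0.1654 -0.0508]
 [-0.173  -0.9402 -0.2935]
 [ 0.0007  0.2978 -0.9546]] [ 0.5649 -0.0356  0.3896]
w rod_ring 0.97 [0.3586 0.0493 0.0905] [46.2989 70.534 ]
w rod_ring 0.8 [ 0.5587 -0.1034  0.1575] [330.8386 234.709 ]
w rod_ring 0.52 [0.442  0.0916 0.0411] [157.2475   6.9544]
w rod_knob 0.94 [ 0.5535 -0.1083  0.1619] [324.413  244.9381]
w rod_knob 0.72 [0.365  0.0515 0.098 ] [46.0033 64.3417]
w pointer_knob 0.93 [ 0.5377 -0.1998  0.1112] [324.1988 328.2208]
w pointer_tip 0.82 [ 0.5401 -0.2005  0.1138] [327.0953 330.0277]
s rod_ring 0.79 [ 0.5434 -0.1156  0.134 ] [393.2054 260.7327]
s rod_ring 0.73 [0.4225 0.2158 0.0906] [224.8802 221.5042]
s rod_knob 0.83 [0.3505 0.0466 0.1328] [250.9934 276.1986]
s rod_knob 0.6 [ 0.548  -0.11    0.1406] [392.6246 255.2839]
s rod_knob 0.6 [0.4279 0.2136 0.0901] [227.6467 220.7649]
s pointer_knob 0.71 [ 0.5342 -0.2038  0.1056] [429.2562 301.2585]
s pointer_tip 0.87 [ 0.53   -0.2039  0.1058] [427.9541 302.7717]
```

View pics/fw.png

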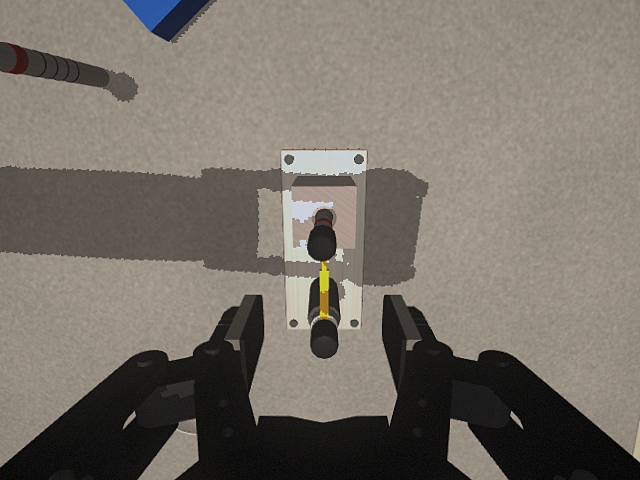

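View pics/fs.png

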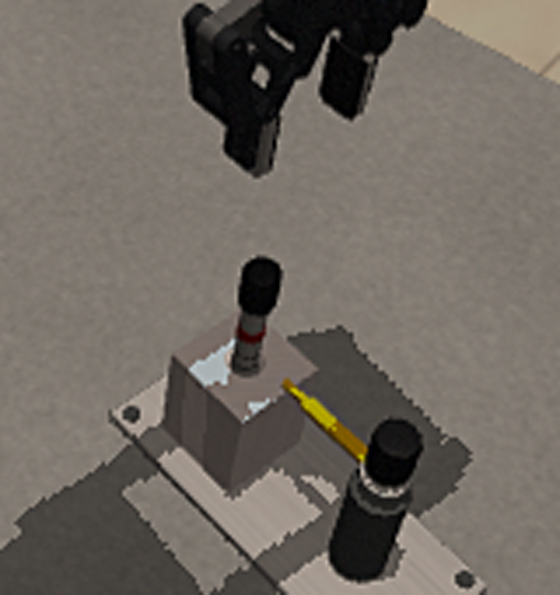

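The rod is standing in the well, with the ring at about (391,265) in the side image. The pointer knob shows between the fingers at (324,337) in the wrist view. I'll measure the heights precisely from the side camera.

```bash
cat > meas.py <<'E'
from h import *
import sys
np.set_printoptions(precision=4,suppress=True)
n=sys.argv[1]
s=bot.read_state(); M=R.from_rotvec(s['tcp_rot']).as_matrix(); t=s['tool_pos']; print(s['time'],t,s['width'],s['wrist_force'])
d=np.array([.5353,-.2075,0])-t; print('to pillar',M.T@d*1000); print(M)
q=shot('side')
W=np.array([.5525,-.109]); fy=np.array([.172,.985])
# red ring mask
im=q['img'].astype(int)
x0,y0,x1,y1=370,230,450,330
c=q['img'][y0:y1,x0:x1,::-1]
cv2.imwrite('pics/'+n+'.png',cv2.resize(c,None,fx=7,fy=6 and 7,interpolation=cv2.INTER_NEAREST)[:600])
r=(im[...,0]>1.6*im[...,1])&(im[...,0]>1.6*im[...,2])&(im[...,0]>40)
r[:y0]=0;r[y1:]=0;r[:,:x0]=0;r[:,x1:]=0
v,u=np.nonzero(r); print('ring px',len(u),u.mean(),v.mean(),v.min(),v.max(),u.min(),u.max())
def zat(p,u,v,xy):
    o=np.array(p['position']); dr=rotm(p)@ray(p,u,v)
    h=np.array(xy)-o[:2]; k=(h@dr[:2])/(dr[:2]@dr[:2]); return o+dr*k
o=np.array(q['position']); h=o[:2]-W; h/=np.linalg.norm(h)
print('ring',zat(q,u.mean(),v.mean(),W+.0065*h),' (front surface xy expected',W+.0065*h)
print('pred ring front px for z=.1107',proj(q,[*(W+.007*h),.1107]))
y=(im[...,0]>1.8*im[...,2])&(im[...,1]>1.4*im[...,2])&(im[...,0]>70)
y[:y0]=0;y[y1:]=0;y[:,:x0]=0;y[:,x1:]=0
v,u=np.nonzero(y); i=np.argsort(u)[:6]; print('tip px',list(zip(u[i],v[i])))
tip=W-.028*fy; print('tip(from px)',zat(q,u.min()+.3,v[u==u.min()].mean(),tip),tip)
for z in (.086,.088,.09,.1107): print(z,'tip pred',proj(q,[*tip,z]))
print('mouth pred',proj(q,[*W,.08]))
E
python3 meas.py m1
```

```text
14.45 [ 0.5522 -0.1103  0.2628] 0.6019870898502596 [ 0.176   0.2932 -0.6904]
to pillar [ 98.7143 262.794    0.2837]
[[-0.1721 -0.0008  0.9851]
 [-0.9851  0.0002 -0.1721]
 [-0.     -1.     -0.0008]]
ring px 26 395.96153846153845 271.15384615384613 262 301 388 422
ring [ 0.5514 -0.1212  0.0998]  (front surface xy expected [ 0.5467 -0.112 ]
pred ring front px for z=.1107 [391.0822 266.5809]
tip px [(np.int64(401), np.int64(278)), (np.int64(401), np.int64(279)), (np.int64(401), np.int64(281)), (np.int64(402), np.int64(278)), (np.int64(402), np.int64(280)), (np.int64(402), np.int64(279))]
tip(from px) [ 0.5479 -0.137   0.0925] [ 0.5477 -0.1366]
0.086 tip pred [400.5782 281.3046]
0.088 tip pred [400.726  280.6827]
0.09 tip pred [400.8744 280.0585]
0.1107 tip pred [402.4434 273.4573]
mouth pred [389.7138 273.42  ]
```

View pics/m1.png

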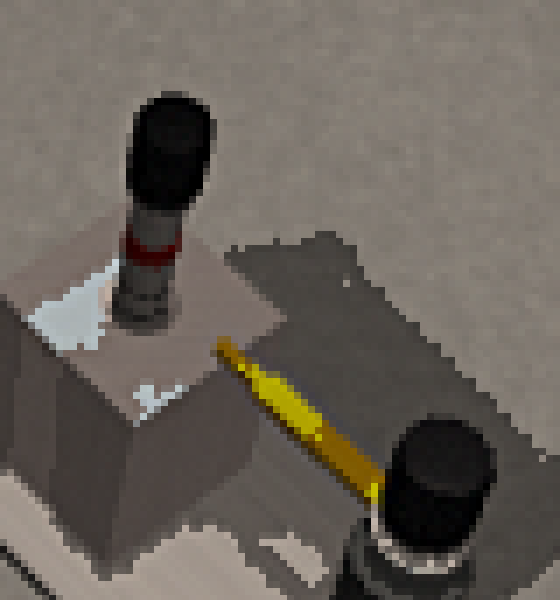

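The side camera is too coarse here, at about 3 mm per pixel in height. I'll use wrist depth relative to the block top (80 mm) for the pointer arm, rod top and pointer knob top.

```bash
cat > dep.py <<'E'
from h import *
import sys
np.set_printoptions(precision=4,suppress=True)
def cloud(p):
    d=p['depth']; vv,uu=np.mgrid[0:480,0:640]
    n=cv2.undistortPoints(np.stack([uu.ravel(),vv.ravel()],1).astype(float)[:,None],np.array(p['intrinsics']),np.array(p['distortion']))[:,0]
    X=np.c_[n,np.ones(len(n))]*d.ravel()[:,None]
    P=(X@rotm(p).T+np.array(p['position'])).reshape(480,640,3); P[d<=0]=np.nan; return P
W=np.array([.5525,-.109]); fy=np.array([.172,.985]);fy/=np.linalg.norm(fy); fx=np.array([fy[1],-fy[0]])
def st(n,z): z=z[np.isfinite(z)]; print(n,len(z),np.percentile(z,[5,25,50,75,95]) if len(z) else '')
for cam in sys.argv[1:]:
    p=shot(cam); P=cloud(p); a=(P[...,:2]-W)@fx; b=(P[...,:2]-W)@fy; z=P[...,2]
    im=p['img'].astype(int); yel=(im[...,0]>1.6*im[...,2])&(im[...,1]>1.3*im[...,2])&(im[...,0]>60)
    print(cam)
    st('block',z[(abs(a)<.026)&(abs(b)<.026)&(np.hypot(a,b)>.013)&(z>.07)&(z<.09)])
    st('plate',z[(abs(a)<.04)&(b<-.035)&(b>-.14)&(z>0)&(z<.02)])
    st('bench',z[(abs(a)>.055)&(abs(a)<.1)&(b<0)&(b>-.1)&(abs(z)<.02)])
    st('rodtop',z[(np.hypot(a,b)<.014)&(z>.14)&(z<.18)])
    st('arm',z[yel&(abs(a)<.01)&(b<-.026)&(b>-.09)&(z>.07)&(z<.15)])
    m=yel&(abs(a)<.01)&(b<-.026)&(b>-.045)&(z>.07)&(z<.15); st('arm near tip',z[m]); 
    if m.any(): print('  arm b max',np.nanmax(b[m]),'a',np.nanmedian(a[m]))
    m=(np.hypot(a,b+.1)<.016)&(z>.11)&(z<.2); st('pknob top',z[m]); print('  ab',np.nanmedian(a[m]),np.nanmedian(b[m]))
    m=(np.hypot(a,b)<.014)&(z>.15)&(z<.18); print('rod top ab',np.nanmedian(a[m]),np.nanmedian(b[m]))
E
python3 dep.py wrist side top
```

```text
wrist
block 2361 [0.0793 0.08   0.0804 0.0809 0.0816]
plate 3529 [0.0073 0.008  0.0085 0.009  0.0099]
bench 6659 [-0.0007 -0.      0.0005  0.001   0.0017]
rodtop 838 [0.1442 0.1587 0.161  0.1617 0.1625]
arm 467 [0.0931 0.0938 0.0943 0.0947 0.0953]
arm near tip 58 [0.0925 0.0936 0.0941 0.0946 0.095 ]
  arm b max -0.03523597904026636 a 0.0006946139324294341
pknob top 778 [0.1128 0.1228 0.1275 0.1281 0.1288]
  ab 0.000594207527916118 -0.0950098327325924
rod top ab -0.0008712966143938208 0.00023524214626313505
side
block 433 [0.0764 0.0781 0.0789 0.0797 0.0807]
plate 1666 [0.0047 0.0061 0.007  0.0079 0.0094]
bench 1708 [-0.0033 -0.002  -0.0011 -0.0002  0.0011]
rodtop 149 [0.1412 0.1484 0.1578 0.1598 0.161 ]
arm 122 [0.0902 0.0917 0.0925 0.0932 0.0946]
arm near tip 26 [0.0897 0.0914 0.0922 0.0931 0.0938]
  arm b max -0.026717759501491075 a 0.0010974641830272312
pknob top 199 [0.1113 0.1206 0.1254 0.1268 0.1281]
  ab -0.0032028132113778407 -0.10027054966230287
rod top ab -0.004252659874544602 -0.0015706555933610489
top
block 58 [0.0765 0.0783 0.079  0.08   0.082 ]
plate 714 [0.0037 0.0057 0.0069 0.0082 0.0108]
bench 111 [-0.0039 -0.0018 -0.0009  0.0003  0.002 ]
rodtop 3 [0.1581 0.1597 0.1616 0.1617 0.1617]
arm 81 [0.089  0.0915 0.0925 0.0939 0.096 ]
arm near tip 0 
pknob top 129 [0.1153 0.1241 0.1258 0.1274 0.1289]
  ab -0.0021835507272278073 -0.0993290192866258
rod top ab 0.004256026715650995 0.0002739621730478876
```

Depth gives a rod top of 0.161, so the ring is at ≈0.1109 (arm kinematics gave 0.1107). The pointer tip is at ≈0.0917, so the pointer has to rise about 19 mm. Moving over the pointer knob.

>>> {"method": "jog_arm", "body": {"turn": [[0,0,0],[0,0,0],[0,0,0],[0,0,0],[0,0,0]], "slide": [[30,0,0],[40,0,0],[29,0,0],[0,0,0],[0,0,0]], "grip": [70,70,70,70,70]}}

```text
time: 15.15
tool_pos: [0.5352, -0.2082, 0.2633]
tcp_rot: [-1.121, 1.337, -1.336]
wrist_force: [0.3, 0.6, 0.0]
width: 0.7
```

>>> {"method": "jog_arm", "body": {"turn": [[0,0,0],[0,0,0],[0,0,0],[0,0,0],[0,0,0]], "slide": [[0,25,0],[0,25,0],[0,20,0],[0,0,0],[0,0,0]], "grip": [70,70,70,70,70]}}

```text
time: 15.65
tool_pos: [0.5355, -0.2068, 0.1933]
tcp_rot: [-1.123, 1.335, -1.334]
wrist_force: [1.3, -0.3, 0.9]
width: 0.701
```

```bash
python3 - <<'E'
from h import *
np.set_printoptions(precision=4,suppress=True)
s=bot.read_state(); M=R.from_rotvec(s['tcp_rot']).as_matrix(); t=s['tool_pos']; print(s['time'],t,s['wrist_force'])
print(M.T@(np.array([.5353,-.2075,.114])-t)*1000); print(M[:,1])
p=shot('wrist','g.png'); print(proj(p,[.5353,-.2075,.1277]))
E
```

```text
15.65 [ 0.5355 -0.2068  0.1933] [ 1.2999 -0.3228  0.9034]
[ 0.7435 79.3223  0.0128]
[-0.0006  0.0006 -1.    ]
[323.4085 269.2741]
```

View pics/g.png

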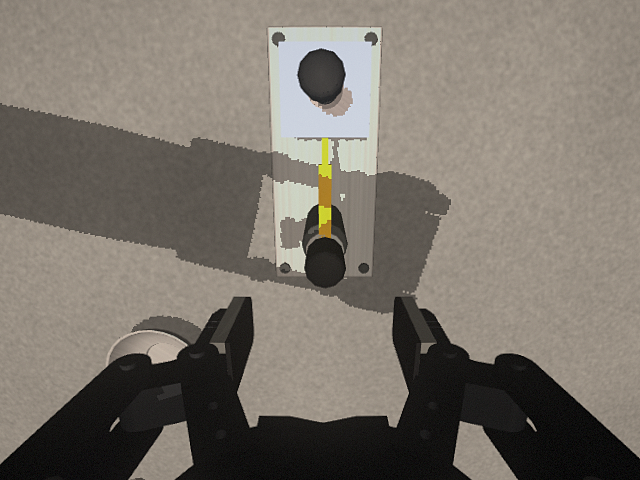

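The pointer knob top is at about (325,267), against a prediction of (323,269), which is aligned within 1 mm. Descending.

>>> {"method": "jog_arm", "body": {"turn": [[0,0,0],[0,0,0],[0,0,0],[0,0,0],[0,0,0]], "slide": [[0,25,0.5],[0,25,0],[0,20,0],[0,9,0],[0,0,0]], "grip": [70,70,60,50,45]}}

```text
time: 16.2
tool_pos: [0.5358, -0.2076, 0.1141]
tcp_rot: [-1.123, 1.336, -1.335]
wrist_force: [0.7, 0.6, -0.1]
width: 0.448
```

>>> {"method": "jog_arm", "body": {"turn": [[0,0,0],[0,0,0],[0,0,0]], "slide": [[0,0,0],[0,0,0],[0,0,0]], "grip": [40,36,34], "newtons": 40}}

```text
time: 16.5
tool_pos: [0.5369, -0.2084, 0.1158]
tcp_rot: [-1.121, 1.333, -1.337]
wrist_force: [0.4, 0.4, -0.2]
width: 0.341
```

```bash
python3 - <<'E'
from h import *
np.set_printoptions(precision=4,suppress=True)
s=bot.read_state(); M=R.from_rotvec(s['tcp_rot']).as_matrix(); t=s['tool_pos']; print(s['time'],t,s['width'],s['wrist_force'])
print(M.T@(np.array([.5353,-.2075,.114])-t)*1000); print(M[:,1])
p=shot('wrist','g2.png')
E
```

```text
16.5 [ 0.5369 -0.2084  0.1158] 0.34133585247391646 [ 0.3871  0.379  -0.1926]
[-0.5777  1.7997 -1.6822]
[ 0.0024 -0.0011 -1.    ]
```

View pics/g2.png

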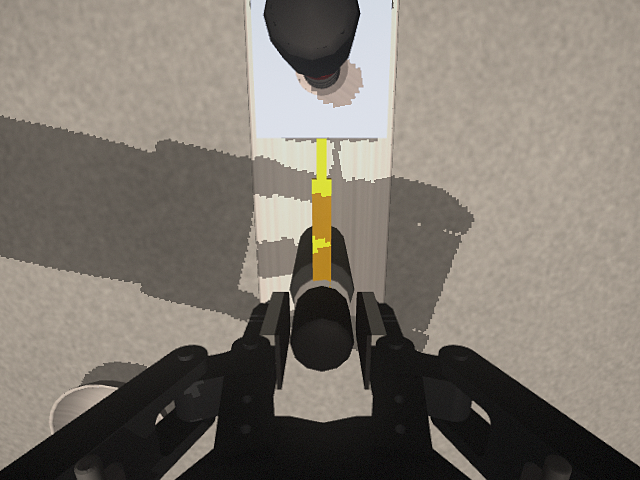

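The knob is centred between the pads and the arm below is clear. Closing.

>>> {"method": "jog_arm", "body": {"turn": [[0,0,0],[0,0,0],[0,0,0],[0,0,0],[0,0,0]], "slide": [[0,0,0],[0,0,0],[0,0,0],[0,0,0],[0,0,0]], "grip": [30,27,24,20,15], "newtons": 40}}

```text
time: 17.05
tool_pos: [0.5364, -0.2081, 0.1147]
tcp_rot: [-1.122, 1.334, -1.336]
wrist_force: [1.5, -0.2, 2.1]
width: 0.267
```

```bash
python3 - <<'E'
from h import *
s=bot.read_state(); print(s['time'],s['tool_pos'],s['width'],s['wrist_force'])
E
python3 dep.py wrist
```

```text
17.05 [ 0.53638269 -0.20813734  0.11473958] 0.26671713833478283 [ 1.49163142 -0.23009576  2.06001688]
wrist
block 9534 [0.0792 0.0799 0.0804 0.0808 0.0815]
plate 13235 [0.0073 0.008  0.0084 0.0089 0.0095]
bench 20588 [-0.0007 -0.0001  0.0004  0.0008  0.0015]
rodtop 5840 [0.1487 0.1602 0.1611 0.1617 0.1624]
arm 2383 [0.0927 0.0934 0.0938 0.0942 0.0948]
arm near tip 445 [0.0927 0.0933 0.0938 0.0942 0.0947]
  arm b max -0.028538258337605735 a 0.0009649788321266289
pknob top 10793 [0.117  0.1275 0.1484 0.1812 0.1874]
  ab 0.00047712405255252136 -0.09047624392033095
rod top ab -0.0009645810117497536 -0.005450281140273345
```

>>> {"method": "jog_arm", "body": {"turn": [[0,0,0],[0,0,0],[0,0,0],[0,0,0],[0,0,0]], "slide": [[0,-4,0],[0,-5,0],[0,-5,0],[0,-4,0],[0,0,0]], "grip": [15,15,15,15,15]}}

```text
time: 17.6
tool_pos: [0.5364, -0.2081, 0.1333]
tcp_rot: [-1.122, 1.334, -1.336]
wrist_force: [3.2, 0.0, 2.5]
width: 0.266
```

>>> {"method": "jog_arm", "body": {"turn": [[0,0,0],[0,0,0],[0,0,0]], "slide": [[0,0,0],[0,0,0],[0,0,0]], "grip": [15,15,15]}}

```text
time: 17.9
tool_pos: [0.5363, -0.2081, 0.1328]
tcp_rot: [-1.122, 1.334, -1.336]
wrist_force: [4.2, -0.6, 2.7]
width: 0.265
```

```bash
python3 - <<'E'
from h import *
s=bot.read_state(); print(s['time'],s['tool_pos'],s['width'],s['wrist_force'])
E
python3 dep.py wrist; python3 dep.py wrist|grep arm
```

```text
17.9 [ 0.5363148  -0.20811654  0.13278089] 0.26528717050002204 [ 4.18435349 -0.6058873   2.7221694 ]
wrist
block 8037 [0.0793 0.0799 0.0804 0.0808 0.0815]
plate 11728 [0.0073 0.008  0.0084 0.0089 0.0096]
bench 17976 [-0.0007 -0.0001  0.0004  0.0009  0.0015]
rodtop 5350 [0.1533 0.1605 0.1612 0.1618 0.1626]
arm 2372 [0.1108 0.1114 0.1118 0.1123 0.1128]
arm near tip 447 [0.1107 0.1114 0.1118 0.1123 0.1129]
  arm b max -0.02826312011898455 a 0.0005395404657433784
pknob top 9612 [0.1121 0.1415 0.146  0.191  0.1984]
  ab 0.00042151169325494874 -0.09134174234717533
rod top ab -0.0010728249178176964 -0.0029449330713233347
arm 2387 [0.1108 0.1113 0.1117 0.1121 0.1127]
arm near tip 450 [0.1106 0.1113 0.1117 0.1121 0.1128]
  arm b max -0.028292416340792742 a 0.0005363559537935464
```

The tip is now at ≈0.1094 and needs about 1.4 mm more. I'm also relieving the small lateral force.

>>> {"method": "jog_arm", "body": {"turn": [[0,0,0],[0,0,0],[0,0,0],[0,0,0]], "slide": [[0,-0.7,0.7],[0,-0.7,0.3],[0,0,0],[0,0,0]], "grip": [15,15,15,15]}}

```text
time: 18.4
tool_pos: [0.5364, -0.2081, 0.1331]
tcp_rot: [-1.123, 1.336, -1.335]
wrist_force: [4.2, -2.6, -1.1]
width: 0.266
```

```bash
python3 - <<'E'
from h import *
s=bot.read_state(); print(s['time'],s['tool_pos'],s['width'],s['wrist_force'])
E
python3 dep.py wrist|egrep "arm|rodtop|block|bench"; python3 dep.py wrist|grep arm
```

```text
18.4 [ 0.53640912 -0.20808196  0.13305552] 0.2661234146126547 [ 4.15615223 -2.59156373 -1.08916011]
block 8004 [0.0793 0.0799 0.0804 0.0808 0.0815]
bench 17935 [-0.0008 -0.0001  0.0004  0.0008  0.0015]
rodtop 5347 [0.1531 0.1605 0.1613 0.1618 0.1626]
arm 2400 [0.1109 0.1116 0.112  0.1125 0.1131]
arm near tip 451 [0.1108 0.1116 0.112  0.1125 0.113 ]
  arm b max -0.028502721921253114 a 0.0005194420828064577
arm 2408 [0.1111 0.1117 0.1121 0.1126 0.1132]
arm near tip 450 [0.111  0.1117 0.1121 0.1126 0.1132]
  arm b max -0.028505506381863607 a 0.0007099669582007794
```

>>> {"method": "jog_arm", "body": {"turn": [[0,0,0],[0,0,0],[0,0,0],[0,0,0]], "slide": [[0,-0.5,0],[0,-0.5,0],[0,0,0],[0,0,0]], "grip": [15,15,15,15]}}

```text
time: 18.9
tool_pos: [0.5364, -0.2081, 0.1346]
tcp_rot: [-1.123, 1.336, -1.335]
wrist_force: [2.8, -2.9, -1.8]
width: 0.265
```

```bash
python3 - <<'E'
from h import *
s=bot.read_state(); print(s['time'],s['tool_pos'],s['width'],s['wrist_force'])
E
python3 dep.py wrist|egrep "arm|rodtop|block|bench"; python3 dep.py wrist|grep arm
```

```text
18.9 [ 0.53640223 -0.20808635  0.1345719 ] 0.2650315547759131 [ 2.8197895  -2.91331531 -1.83302516]
block 7886 [0.0793 0.0799 0.0804 0.0808 0.0815]
bench 17709 [-0.0008 -0.0001  0.0004  0.0008  0.0015]
rodtop 5247 [0.1537 0.1605 0.1613 0.1618 0.1625]
arm 2398 [0.1125 0.1132 0.1136 0.114  0.1146]
arm near tip 447 [0.1124 0.1131 0.1136 0.114  0.1146]
  arm b max -0.028496911664257333 a 0.0005416205611024459
arm 2406 [0.1125 0.1132 0.1136 0.114  0.1146]
arm near tip 446 [0.1124 0.1131 0.1135 0.114  0.1146]
  arm b max -0.028486536232918212 a 0.0007361045164800255
```

The tip is at ≈0.1112 against a ring height of ≈0.1109, within 0.5 mm. Releasing and checking again.

>>> {"method": "jog_arm", "body": {"turn": [[0,0,0],[0,0,0],[0,0,0],[0,0,0],[0,0,0]], "slide": [[0,0,0],[0,0,0],[0,0,0],[0,0,0],[0,0,0]], "grip": [30,40,50,60,60], "newtons": 20}}

```text
time: 19.5
tool_pos: [0.5367, -0.2079, 0.1347]
tcp_rot: [-1.123, 1.336, -1.335]
wrist_force: [0.5, -1.1, -0.4]
width: 0.598
```

```bash
python3 - <<'E'
from h import *
s=bot.read_state(); print(s['time'],s['tool_pos'],s['width'],s['wrist_force'])
E
python3 dep.py wrist|egrep "arm|rodtop|block|bench"; python3 dep.py wrist|grep arm
```

```text
19.5 [ 0.536664   -0.20790634  0.13467038] 0.5978787558561118 [ 0.5393049  -1.10204616 -0.42993982]
block 7921 [0.0792 0.0799 0.0804 0.0808 0.0815]
bench 17702 [-0.0008 -0.0001  0.0004  0.0008  0.0015]
rodtop 5276 [0.1539 0.1606 0.1613 0.1618 0.1626]
arm 2401 [0.1127 0.1133 0.1137 0.1142 0.1147]
arm near tip 458 [0.1125 0.1132 0.1136 0.1141 0.1148]
  arm b max -0.028281143460813934 a 0.0006018498119699648
arm 2412 [0.1127 0.1133 0.1137 0.1142 0.1147]
arm near tip 459 [0.1125 0.1132 0.1137 0.1142 0.1147]
  arm b max -0.028298286411464313 a 0.0004713710389892041
```

It held. Retreating straight up, then final checks from all the cameras.

>>> {"method": "jog_arm", "body": {"turn": [[0,0,0],[0,0,0],[0,0,0],[0,0,0],[0,0,0]], "slide": [[0,-10,0],[0,-20,0],[0,-30,0],[0,-40,0],[0,-40,0]], "grip": [60,60,70,70,70]}}

```text
time: 20.1
tool_pos: [0.5364, -0.2079, 0.2764]
tcp_rot: [-1.123, 1.336, -1.335]
wrist_force: [0.9, 0.6, 0.8]
width: 0.701
```

>>> {"method": "jog_arm", "body": {"turn": [[0,0,0],[0,0,0],[0,0,0],[0,0,0],[0,0,0]], "slide": [[-40,-10,0],[-40,0,0],[-30,0,0],[0,0,0],[0,0,0]], "grip": [70,70,70,70,70]}}

```text
time: 20.6
tool_pos: [0.5559, -0.0993, 0.2854]
tcp_rot: [-1.123, 1.333, -1.335]
wrist_force: [-0.1, 0.0, 0.5]
width: 0.698
```

```bash
python3 dep.py wrist side; python3 meas.py m2 | tail -12; python3 - <<'E'
from h import *
p=shot('top','t9.png'); q=shot('side','s9.png')
s=bot.read_state(); print(s['time'],s['tool_pos'])
E
```

```text
wrist
block 2016 [0.0793 0.08   0.0805 0.081  0.0816]
plate 3128 [0.0073 0.008  0.0085 0.0091 0.0099]
bench 5918 [-0.0008 -0.      0.0005  0.001   0.0018]
rodtop 702 [0.144  0.1583 0.1609 0.1617 0.1625]
arm 480 [0.1127 0.1134 0.1138 0.1142 0.1148]
arm near tip 76 [0.1123 0.1134 0.1139 0.1143 0.1148]
  arm b max -0.028807803811349394 a 0.0008420880077756267
pknob top 1094 [0.1133 0.1272 0.1434 0.1475 0.1484]
  ab 0.0008566352215367259 -0.09300445708320174
rod top ab -0.0013151609531738577 0.0002920477963837772
side
block 425 [0.0764 0.078  0.0788 0.0796 0.0809]
plate 1669 [0.0048 0.0061 0.007  0.0079 0.0095]
bench 1628 [-0.0032 -0.0019 -0.0011 -0.0002  0.001 ]
rodtop 146 [0.1419 0.1492 0.1574 0.1596 0.161 ]
arm 128 [0.1098 0.1111 0.112  0.1127 0.1137]
arm near tip 30 [0.1105 0.1112 0.1119 0.1126 0.1139]
  arm b max -0.02707492907353204 a 0.0001413204131791806
pknob top 314 [0.111  0.1238 0.1396 0.1456 0.1471]
  ab -0.004855679483229678 -0.10124336193097613
rod top ab -0.003742283823268389 -0.001605922478710009
 [-0.985  -0.0006 -0.1724]
 [ 0.0006 -1.      0.0003]]
ring px 21 394.76190476190476 268.2857142857143 262 295 388 424
ring [ 0.55   -0.1184  0.1074]  (front surface xy expected [ 0.5467 -0.112 ]
pred ring front px for z=.1107 [391.0822 266.5809]
tip px [(np.int64(402), np.int64(272)), (np.int64(402), np.int64(273)), (np.int64(403), np.int64(272)), (np.int64(403), np.int64(273)), (np.int64(403), np.int64(274)), (np.int64(404), np.int64(273))]
tip(from px) [ 0.5474 -0.136   0.1134] [ 0.5477 -0.1366]
0.086 tip pred [400.5782 281.3046]
0.088 tip pred [400.726  280.6827]
0.09 tip pred [400.8744 280.0585]
0.1107 tip pred [402.4434 273.4573]
mouth pred [389.7138 273.42  ]
20.85 [ 0.55558984 -0.10074541  0.28465138]
```

View pics/m2.png

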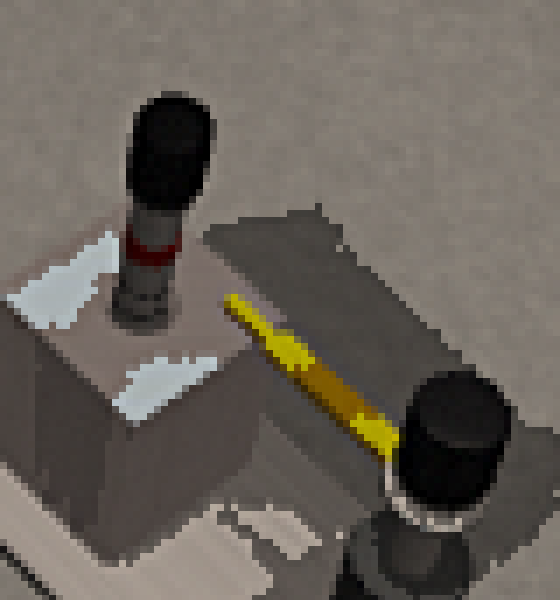

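View pics/s9.png

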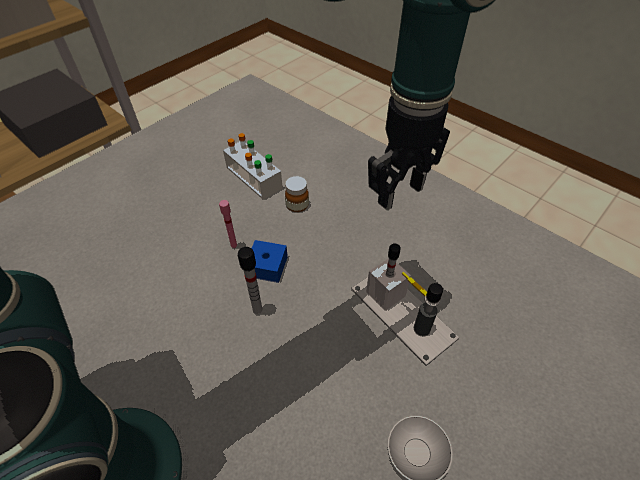

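Final view: the rod stands upright in the well, with the ring at about (152,248) in the crop. The pointer arm is raised and free, and the jar, rack, dish and both look-alike rods are where they were. Wrist depth puts the tip at ≈111.3 mm and the ring at ≈111 mm. Handing in.

```bash
python3 - <<'E'
from h import *
print(bot.finish_job()); print(bot.read_state()['time'])
E
```

```text
the job is handed in; nothing more can be done
None
the job is handed in; nothing more can be done
```

The job is done and handed in at about 21 s of the 58 s allowed. No verdict was reported.

- **Rod:** I lifted the gauge rod (the smaller, non-pink one) out of the blue stand and pushed it through the seal at about 4 N. It bottomed with its tip about 57 mm below the well mouth. There z stopped while the force rose to 17 N and then 30 N. I released it and it stands upright in the well.
- **Pointer:** I raised the pointer about 20 mm and let go. It did not move on release.
- **Reading:** After release, wrist-camera depth put the pointer tip at about 111.3 mm and the middle of the red ring at about 110.9 mm. Arm position independently gave 110.7 mm for the ring. They agree to within about 0.6 mm.
- **Side camera:** This check was weaker, at about 3 mm per pixel in height. Its pixel reading put the tip about 2 mm higher than the wrist camera did. Its automatic ring detection also picked up stray pixels, so I relied on the wrist depth.
- **Bystanders:** The last side picture shows the jar, dish, rack and both look-alike rods where they started, with the gripper well clear of everything.

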